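# Unlatch and slide open the filter cover

### The arm

A 6-joint arm with a two-finger parallel gripper is mounted at the origin on the work surface. World frame = base frame: x ahead of the robot, y to its left, z up, the work surface at z = 0. Lengths are in mm, angles in rad, forces in N, time in s.
With the tool pointing down it reaches from about 350 to 875 mm from the base axis. Payload 4.2 kg.
Tool frame: the origin (TCP) lies on the mounting face of the last link; the fingertips stand 173 mm ahead of it and the grasp point (between the pads) lies 155 mm ahead of it; z points along the fingers, y is the direction in which the jaws open and shut (so a half turn about z gives the same grasp; the last joint's range is limited). The gripper opens to 85 mm and grips with 20 to 120 N. Pads are 22 mm wide; open, the fingers measure 114 mm over their backs; the gripper's body (76 mm by 85 mm) begins 54 mm behind the grasp point. The pads swing forward as they close: fully open they stand 13 mm farther back than shut.
Start: joints at [1.449, 0.385, 0.008, 0, -1.194, -0.259], TCP at [232.256, 580.221, 404.712] pointing down, gripper open.
Joint ranges: [-3.14, 3.14], [-1.21, 2.06], [-1.07, 1.41], [-3.16, 2.05], [-2.99, -0.16], [-3.1, 3.1]. Speed limits (rad/s): [2.79, 2.79, 3.14, 3.14, 3.14, 3.14].

### API

Orientations are given as a unit quaternion [x, y, z, w].
In Python, from bench import arm gives the robot as it stands. The module is installed in compiled form; this text tells all that it offers.
- The arm moves only by the tool play_rows, never from a script. Its argument "moves" is a list of rows, each a list of 3 entries, a list of its own where there are three numbers: the shift along the world's x, y, z in units of 30 cm (1.0 is 30 cm), then the turn about the world's z in units of 30 degrees (1.0 is 30 degrees), then the gripper's target within -1 to 1 (shut at 1, half-way at 0, fully open at -1). In form: [[[x, y, z], turn, jaw], ...]. A call has 1 to 12 rows; each row is the pose to reach, as a shift and turn from the pose measured when the call began; what a row does not reach only later rows make up. A row lasts 1/8 s, in which the tool goes at most 62.5 mm and 10.7 degrees, less where a joint would pass 70% of its speed; a pose out of reach is approached as far as the arm can. A call with a number of a shift or a turn outside -1 to 1 is refused whole. A call with a gripper value outside its range is refused whole. The fingers move at their own pace and stop on an object; the grip force is fixed at half the most. Time passes only in rows, so rows that repeat a pose let the fingers close. It gives the time, the measured TCP pose, the force and the opening at its end, in the units of the state.
- arm.read_state(): the state, without advancing time (a new reading comes with each control period).
- arm.get_image(name): name is "side" or "top"; returns a dict with "pixels" (480x640x3 uint8, red, green, blue), "vfov" (degrees; the focal length in pixels is half the picture's height over the tangent of half this angle, whatever the lens; pixels are square), "cx", "cy" (the principal point, pixels), "dist" ([k1, k2, p1, p2, k3] as OpenCV has them; the pictures are not rectified), "xyz" and "rotation" of the camera in the world. Camera axes: x right, y up, looking along -z (the intrinsics and any distortion apply to the point x, -y, -z); pixel columns grow to the right and rows downward; lengths in mm; the calibration is good to about 2 mm. A picture is of the moment at which its call begins. There is no depth.
- arm.job_done(): hands the job in, once; it reports no verdict.
Trained networks look in a picture, given as the dict that the camera call returned (one of the last four; its "shot" number tells which), for a name from the list of things; names that differ only in an ending like _2 or _b are one class to them, and where a whole thing is asked for, a point or a joint stands for the part that bears it (a point fixed in the world has none). Each returns a list of dicts, best first, with "conf" (0 to 1); they miss things now and then, are a little off and sometimes report something else, mostly with a low value. They report only what shows in the picture. A call takes as long as a camera call. They do not tell look-alikes from the thing itself.
- arm.look_for(name, picture): "centre" ([x, y, z] in mm, in world coordinates, good to about 4 mm: the middle of the surface that is visible of it).
The state is a dict: "clock": time; "joints": joint angles; "joint_vel": joint speeds; "joint_efforts": joint torques, N m; "position": TCP position; "ee_rot": TCP orientation; "contact_force": force on the tool from outside, world axes, zero at the start; "wrist_torque": the same for the moment, N m; "gripper_width": finger opening in mm.
Only numpy, scipy, OpenCV 4.12 (cv2) and the standard library are available. Lean on these libraries where they do the work, as an engineer would, in place of code of your own. Each camera call takes 0.05 s, during which the arm holds its last target.

### The job

On the small bench-top filter unit, press the snap tab fully in (it stays down), then push the released cover off its seat, along its guide rails over the tab, until the filter is fully uncovered and the cover lies flat on the deck at the other end. Use only the outside of the fingers: do not grip, lift or tip the cover, and leave everything else where it stands.

Things in the scene. Friction and masses are not known exactly. Their poses are not given: they have to be found in the camera images.
- filter_unit: fixed white filter unit, 70 mm high (its top is the deck). Origin: on its underside, below the middle of the cover's lane; it reaches x -50..+100, y -116..+116 mm. The lane (83 mm wide, between rails 8 mm high, 6 mm thick) runs along its own y axis: the seat at the +y end, the free deck at the -y end. The cover is pushed off towards -y. At zero yaw its axes are the world's
- seat (a point): middle of the cover's seat at deck height, at (0, +55, +70) mm in the unit's frame, above the filter opening (60 mm in x, 66 mm in y). A wall 8 mm high stands behind it, 46.5 mm towards +y
- deck_end (a point): foot of the inner face of the end stop (10 mm high) that closes the lane at its -y end, at (0, -108, +70) mm in the unit's frame
- cover: loose grey cover, about 0.15 kg, a plate 80 (x) x 90 (y) x 8 mm with a rib across its middle. Origin: centre of its underside; axes as the unit's. It starts on the seat, its front edge stopped by the tab. The filter is uncovered when it has gone about 80 mm towards -y; the end stop stops it at 118 mm. It slides easily (1 to 2 N)
- cover_rib (a point): centre of the cover's rib: 60 mm long (x), 10 mm thick (y), 18 mm high, its top 26 mm above the cover's underside (9 mm above this point) and 18 mm above the plate. The rib's +y face is the one to push on
- tab_top (a point): centre of the snap tab's top face. The tab is a block of 44 x 44 mm in the middle of the lane, 1.5 mm in front (-y) of the seated cover, centred at (0, -13.5) mm in the unit's frame; out, its top stands 10 mm above the deck (2 mm above the cover's plate); fully in, 2 mm below the deck
- tab (a joint): how far the snap tab is pressed straight down: 0 out (cover locked), 0.012 m fully in, against a hard stop. It is stiff (about 5 N all the way, more when pressed fast) and stays in once pressed in; half way in it still locks the cover
- jar: small white-capped screw jar, 32 mm across, 40 mm high, standing on the far shelf of the unit; leave it alone. Origin: centre of its underside
- beaker: glass beaker, 60 mm across, 70 mm high, on the bench beyond the unit; leave it alone. Origin: centre of its underside
- marker: marker pen lying on the bench on the near side of the unit, about 125 mm long, 14 mm thick; leave it alone. Origin: centre of its underside
- reagent: clear bottle with a screw cap, 70 mm across, 150 mm high; leave it alone. Origin: centre of its underside
- amber: amber bottle, 66 mm across, 140 mm high; leave it alone. Origin: centre of its underside
- flask: conical glass flask, 82 mm across, 130 mm high; leave it alone. Origin: centre of its underside
- pen_cup: cup of pens, 76 mm across, pens up to 126 mm high; leave it alone. Origin: centre of its underside
Things that resemble listed ones, but are neither listed nor needed, are in the scene too. Of the things that look like the cover, the middle-sized one is meant.

How it is judged (in metres and radians):
On the way, in this order (a step that is already met when the one before it is completed fails the run):
1. the snap tab is pressed fully in while the cover is still on its seat (value of joint tab above 0.0095 m and y of cover in the frame of filter_unit above 0.045 m), for 0.1 s.
2. the cover is pushed off its seat, the filter uncovered (y of cover in the frame of filter_unit below -0.026 m), for 0.2 s.
At the end, for the whole second after the job is handed in: the tab is in (over 9.5 mm), the cover lies still and flat (within 0.06 rad, 4 mm in height) on the deck, its origin at least 81 mm from its seated place towards the end stop and not beyond the stop (value of joint tab above 0.0095 m and y of cover in the frame of filter_unit between -0.07 and -0.026 m and z of cover in the frame of filter_unit between 0.066 and 0.074 m and angle between cover's own z axis and vertical below 0.06 rad and linear speed of cover below 0.01 m/s); the robot touches nothing.
It fails at once if the cover is gripped or shoved hard (over 35 N from the fingers) (contact force between the fingers and cover above 35 N).
It fails at once if the cover is lifted more than 9 mm off the deck (z of cover in the frame of filter_unit above 0.079 m).
It fails at once if the cover is tipped more than 0.2 rad (angle between cover's own z axis and vertical above 0.2 rad).
It fails at once if a bystander is displaced by more than 20 mm (distance of any of jar, beaker, marker, reagent, amber, flask, pen_cup from where it was at the start of the episode above 0.02 m).
It fails at once if a bystander is tipped over (angle between any of jar, beaker, marker, reagent, amber, flask, pen_cup's own z axis and vertical above 0.4 rad).
It also fails if it takes over 40 s, if anything falls off the work surface, if the arm or the gripper's body presses on something with over 40 N, if the wrist force passes 120 N, or if a joint passes its speed limit or range.

## Working session

There is one attempt and no reset: what is moved stays moved. The work goes in short steps, Python scripts to look and compute and a tool call to move; the robot and the scene stay as the last step left them, time stands still between calls to the robot, and variables do not carry over. Pictures are saved under pics/ and viewed, and the job is handed in when it is done.

Besides the shell and the picture viewer there is one more tool, called after "Emit:" in YAML: its name, and indented under it one key for each argument. play_rows: Moves the arm, as the interface text tells. Shifts and turns lie within -1 to 1; 1 stands for 30 cm of shift or 30 degrees of turn. Its arguments: {"type":"object","properties":{"moves":{"type":"array"}},"required":["moves"]}

```bash
mkdir -p pics
cat > h.py <<'E'
import numpy as np,cv2
from bench import arm
def cam(p):
    f=240/np.tan(np.radians(p['vfov'])/2)
    K=np.array([[f,0,p['cx']],[0,f,p['cy']],[0,0,1]]);R=np.array(p['rotation'],float)
    if R.shape!=(3,3):
        from scipy.spatial.transform import Rotation
        R=Rotation.from_quat(R).as_matrix()
    Rc=np.diag([1,-1,-1])@R.T
    return K,np.array(p['dist'],float),Rc,np.array(p['xyz'],float)
def proj(p,X):
    K,d,R,c=cam(p);t=-R@c
    return cv2.projectPoints(np.atleast_2d(np.array(X,float)),cv2.Rodrigues(R)[0],t,K,d)[0][:,0]
def toz(p,uv,z):
    K,d,R,c=cam(p)
    u=cv2.undistortPoints(np.array(uv,float).reshape(-1,1,2),K,d)[:,0]
    r=np.c_[u,np.ones(len(u))]@R
    return c+r*((z-c[2])/r[:,2])[:,None]
def save(p,n): cv2.imwrite('pics/'+n,cv2.cvtColor(p['pixels'],cv2.COLOR_RGB2BGR))
E
python3 - <<'E'
from h import *
for n in('side','top'):
    p=arm.get_image(n);save(p,n+'0.png');print(n,p['xyz'],p['rotation'],p['vfov'],p['dist'])
    for k in('filter_unit','cover','cover_rib','tab_top','jar','beaker','marker','reagent','amber','flask','pen_cup'):
        print(k,[(np.round(r['centre']).tolist(),round(r['conf'],2),proj(p,r['centre']).round().tolist()) for r in arm.look_for(k,p)])
print(arm.read_state())
E
```

```text
side [ 292.26425895 -838.6649163  1053.75113474] [ 0.34807255 -0.05447729 -0.14048837  0.92527874] 42.03554446283713 [-0.13160049  0.          0.          0.          0.        ]
filter_unit [([541.0, -159.0, 68.0], 0.9, [[348.0, 290.0]])]
cover [([471.0, 156.0, 9.0], 0.8, [[276.0, 207.0]]), ([353.0, -60.0, 5.0], 0.69, [[246.0, 292.0]]), ([494.0, -70.0, 76.0], 0.59, [[312.0, 259.0]])]
cover_rib [([469.0, 152.0, 12.0], 0.96, [[276.0, 207.0]]), ([496.0, -73.0, 74.0], 0.79, [[314.0, 260.0]]), ([349.0, -58.0, 6.0], 0.57, [[244.0, 292.0]]), ([446.0, -175.0, 15.0], 0.47, [[304.0, 324.0]])]
tab_top [([508.0, -134.0, 79.0], 0.82, [[328.0, 280.0]])]
jar [([592.0, -138.0, 104.0], 0.64, [[370.0, 264.0]])]
beaker [([660.0, -85.0, 50.0], 0.67, [[391.0, 254.0]])]
marker []
reagent [([433.0, 369.0, 87.0], 0.7, [[238.0, 128.0]]), ([658.0, -84.0, 48.0], 0.37, [[390.0, 254.0]])]
amber [([645.0, 353.0, 76.0], 0.87, [[323.0, 120.0]]), ([512.0, -136.0, 72.0], 0.2, [[330.0, 283.0]])]
flask [([527.0, -415.0, 50.0], 0.87, [[387.0, 412.0]]), ([594.0, -138.0, 105.0], 0.71, [[371.0, 264.0]]), ([446.0, -177.0, 
[... 1183 characters left out ...]

{'clock': 1.2, 'joints': array([ 1.44863119e+00,  3.84719501e-01,  7.91801875e-03, -2.95188859e-07,
       -1.19398927e+00, -2.58589535e-01]), 'joint_vel': array([ 0.00082416, -0.00077296,  0.00113093, -0.00016282,  0.00030173,
       -0.00078786]), 'joint_efforts': array([-3.33127937e-04, -3.92099047e+01,  1.88612115e+01,  4.19068068e+00,
       -4.66255096e-04, -7.55598677e-07]), 'position': array([232.23969713, 580.23971255, 404.70731706]), 'ee_rot': array([ 9.81932892e-01, -1.89229479e-01, -3.26786203e-07, -2.76977939e-06]), 'contact_force': array([ 0.11255425, -0.53167478, -0.58209586]), 'wrist_torque': array([ 0.01945406, -0.03525054,  0.0318105 ]), 'gripper_width': 85.28163369170642}
```

Run:
```python
import cv2
a=cv2.imread('pics/side0.png')[170:370,210:450];cv2.imwrite('pics/sc.png',cv2.resize(a,None,fx=3,fy=3,interpolation=2))
a=cv2.imread('pics/top0.png')[170:330,250:450];cv2.imwrite('pics/tc.png',cv2.resize(a,None,fx=3.7,fy=3.7,interpolation=2))
```

```text
(no output)
```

View pics/sc.png

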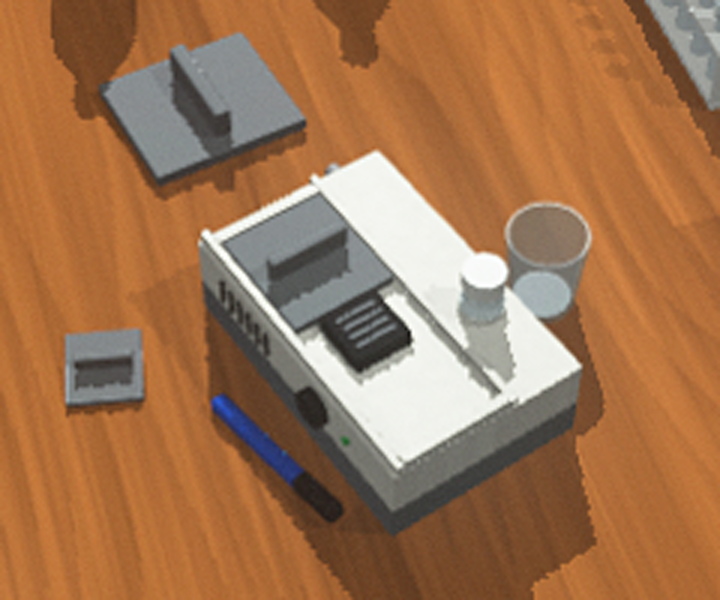

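View pics/tc.png

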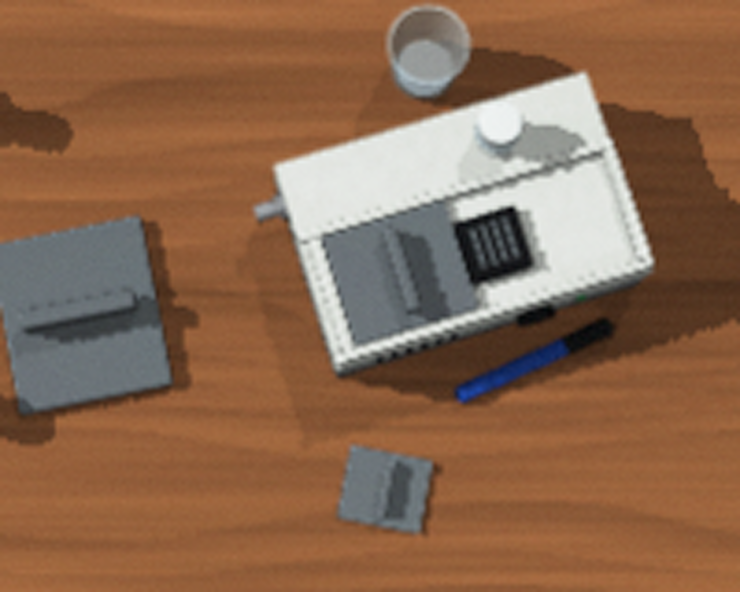

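View pics/top0.png

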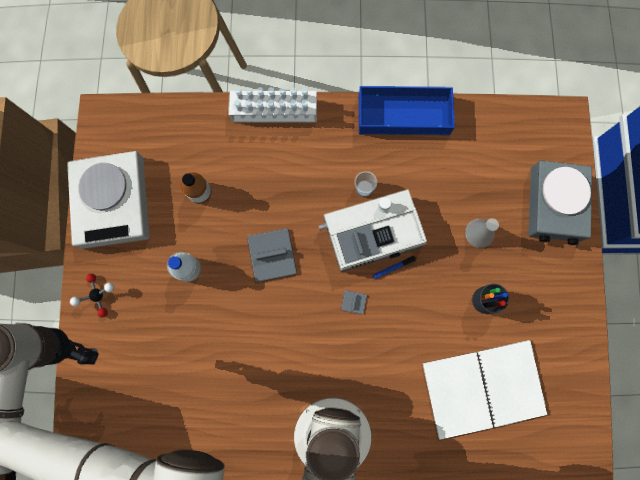

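View pics/side0.png

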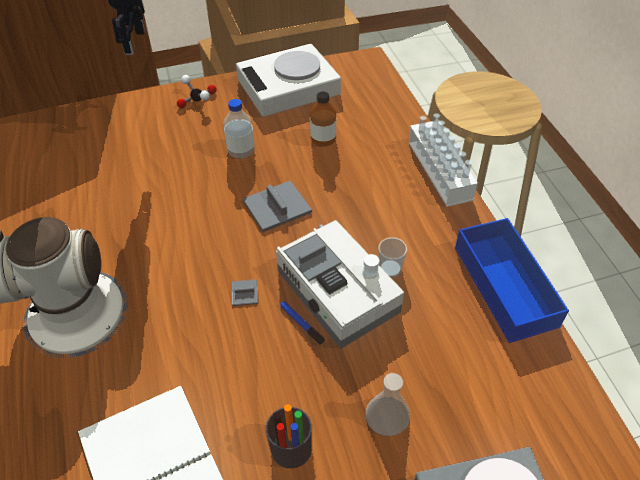

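```bash
cat >> h.py <<'E'
import json
def T(pose,X):
    x,y,a=pose;c,s=np.cos(a),np.sin(a);X=np.atleast_2d(np.array(X,float))
    return np.c_[x+c*X[:,0]-s*X[:,1],y+s*X[:,0]+c*X[:,1],X[:,2]]
def box(x0,x1,y0,y1,z): return [[x0,y0,z],[x1,y0,z],[x1,y1,z],[x0,y1,z]]
def overlay(p,pose,n,roi,s=3,cy=55,tz=80):
    im=cv2.cvtColor(p['pixels'],cv2.COLOR_RGB2BGR);x0,x1,y0,y1=roi
    im=cv2.resize(im[y0:y1,x0:x1],None,fx=s,fy=s,interpolation=cv2.INTER_CUBIC)
    for b,c in((box(-50,100,-116,116,70),(0,0,255)),(box(-40,40,cy-45,cy+45,78),(0,255,0)),(box(-30,30,cy-5,cy+5,96),(255,255,0)),(box(-22,22,-35.5,8.5,tz),(0,255,255))):
        q=((proj(p,T(pose,b))-[x0,y0]+.5)*s).astype(int);cv2.polylines(im,[q],True,c,1)
    cv2.imwrite('pics/'+n,im)
E
python3 - <<'E'
from h import *
from scipy.optimize import least_squares
S=arm.get_image('side');P=arm.get_image('top')
tp=[([-50,116,70],(338,372)),([100,116,70],(275,163)),([100,-116,70],(585,72)),([-50,-116,70],(653,265)),([-22,-35.5,80],(533,268)),([22,-35.5,80],(514,207)),([-22,8.5,80],(473,283)),([22,8.5,80],(455,222)),([-40,100,78],(352,343)),([40,100,78],(321,238))]
sp=[([100,116,70],(378,152)),([100,-116,70],(580,368)),([-22,-35.5,80],(358,360)),([22,-35.5,80],(410,330)),([22,8.5,80],(372,295)),([-40,10,78],(303,330)),([40,10,78],(393,280)),([-40,100,78],(222,242)),([40,100,78],(320,193))]
A=np.array([t[0] for t in tp]);a=np.array([t[1] for t in tp])/3.7+[250,170]-.4
B=np.array([t[0] for t in sp]);b=np.array([t[1] for t in sp])/3+[210,170]-.4
def ft(q): return (proj(P,T(q,A))-a).ravel()
def fs(q): return (proj(S,T(q,B))-b).ravel()
for n,f in(('top',ft),('side',fs),('both',lambda q:np.r_[ft(q),fs(q)])):
    r=least_squares(f,[520,-120,.28],loss='soft_l1',x_scale=[1,1,.01]);print(n,r.x,np.abs(r.fun).reshape(-1,2).max(1).round(1))
q=r.x;json.dump(list(q),open('pose.json','w'))
overlay(S,q,'so1.png',(210,450,170,370));overlay(P,q,'to1.png',(300,450,170,290),5)
E
```

```text
top [ 5.12785571e+02 -1.14254387e+02  3.01819191e-01] [1.1 0.7 0.1 1.6 1.  0.6 0.1 0.3 0.8 0.3]
side [ 5.11338440e+02 -1.16939866e+02  2.99011093e-01] [0.3 0.5 0.9 0.6 2.3 3.  1.2 0.3 0. ]
both [ 5.12015302e+02 -1.15360740e+02  2.99896279e-01] [0.9 0.9 0.6 2.  0.7 0.4 0.5 0.5 1.2 0.4 0.9 0.6 0.6 0.7 3.  2.9 1.8 0.3
 0.6]
```

View pics/so1.png

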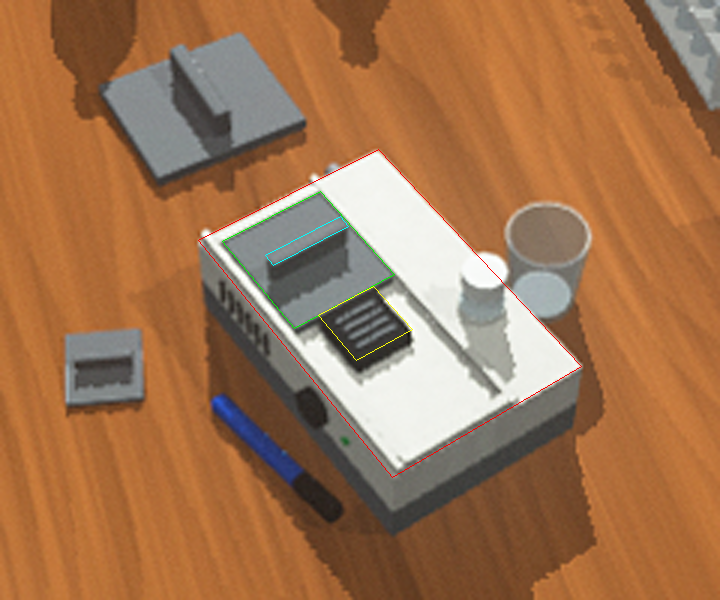

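View pics/to1.png

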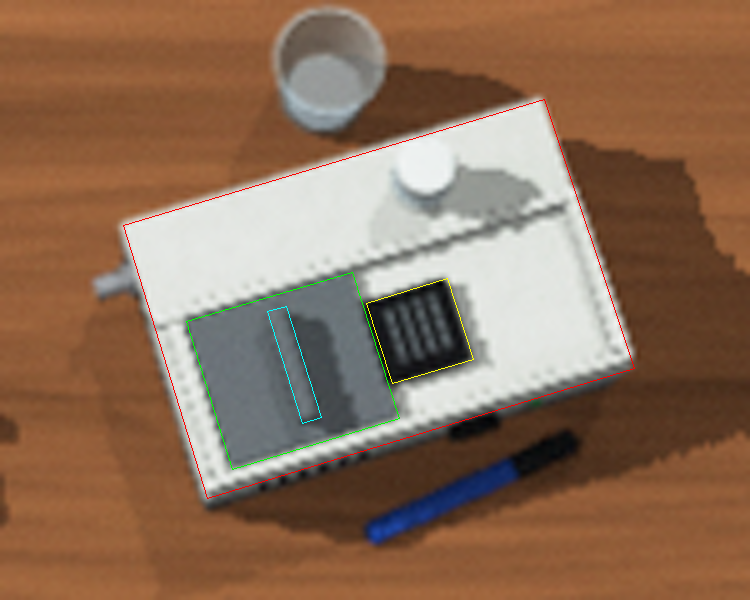

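Three things look like the cover in the top view: the big one on the bench at (271,257), the small one at (355,302) and the one on the unit at (359,243). The middle-sized one, on the unit's seat, is meant. The overlaid outlines match the unit, cover, rib and tab in both views, with the unit at about (512, -115.5) and yaw 0.30.

I'll move above the tab with the gripper shut.

Emit:
play_rows:
  moves:
    - [[0.4,-1,0],0.6,1]
    - [[0.4,-1,0],0.6,1]
    - [[0.4,-1,0],0.6,1]
    - [[0.4,-1,0],0.6,1]
    - [[0.4,-1,0],0.6,1]
    - [[0.4,-1,0],0.6,1]
    - [[0.4,-1,0],0.6,1]

```text
clock: 2.17
position: [352.5, 279.8, 405.1]
ee_rot: [0.999, -0.034, 0.0, -0.001]
contact_force: [0.3, 0.0, 0.3]
gripper_width: 0.2
```

Emit:
play_rows:
  moves:
    - [[0.4,-1,0],0.7,1]
    - [[0.4,-1,0],0.7,1]
    - [[0.4,-1,0],0.7,1]
    - [[0.4,-1,0],0.7,1]
    - [[0.4,-1,0],0.7,1]
    - [[0.4,-1,0],0.7,1]
    - [[0.4,-1,0],0.7,1]

```text
clock: 3.05
position: [473.8, -20.3, 404.6]
ee_rot: [0.989, 0.148, -0.0, -0.001]
contact_force: [-0.3, 0.4, 0.3]
gripper_width: -0.1
```

Run:
```python
from h import *
from scipy.spatial.transform import Rotation as R
s=arm.read_state();M=R.from_quat(s['ee_rot']).as_matrix()
print(s['clock'],s['position'],s['joints'],s['gripper_width'],'tool x dir',np.degrees(np.arctan2(M[1,0],M[0,0])))
d=np.array([516,-128.4,270])-s['position'];print(d,d/300,'turn',17.18-np.degrees(np.arctan2(M[1,0],M[0,0])))
```

```text
3.05 [473.75426429 -20.33179975 404.63362881] [ 3.00547840e-01  1.25972860e-01 -3.46418210e-01 -1.15274081e-03
 -1.09838128e+00  1.56743334e+00] -0.14472861787195687 tool x dir 16.997383718267585
[  42.24573571 -108.06820025 -134.63362881] [ 0.14081912 -0.36022733 -0.44877876] turn 0.18261628173241462
```

Emit:
play_rows:
  moves:
    - [[0.14,-0.36,-0.2],0,1]
    - [[0.14,-0.36,-0.2],0,1]
    - [[0.14,-0.36,-0.3],0,1]
    - [[0.14,-0.36,-0.43],0,1]
    - [[0.14,-0.36,-0.43],0,1]
    - [[0.14,-0.36,-0.43],0,1]

```text
clock: 3.8
position: [516.9, -127.1, 277.0]
ee_rot: [0.989, 0.149, 0.001, -0.0]
contact_force: [0.9, 0.2, 0.2]
gripper_width: 0.0
```

Run:
```python
from h import *
s=arm.read_state();print(s['position'],s['contact_force'])
q=json.load(open('pose.json'))
for n,roi,k in(('side',(250,450,150,350),3),('top',(300,450,170,290),5)):
    overlay(arm.get_image(n),q,n+'2.png',roi,k)
```

```text
[ 516.87414719 -127.08092772  276.96381832] [0.93881623 0.1723086  0.16829813]
```

View pics/side2.png

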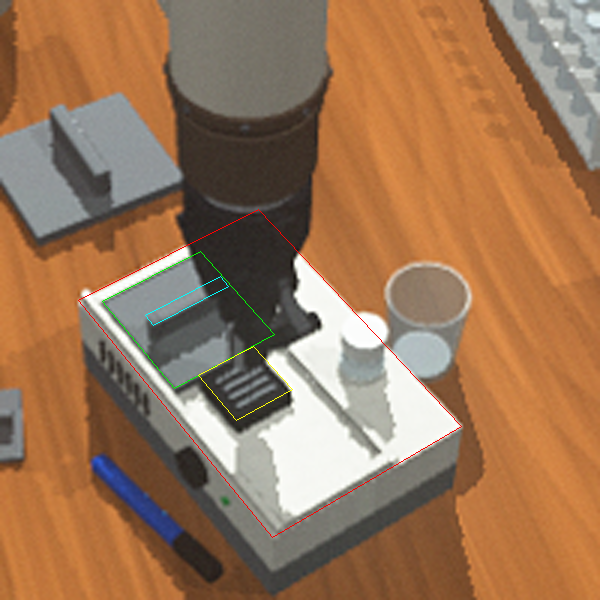

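View pics/top2.png

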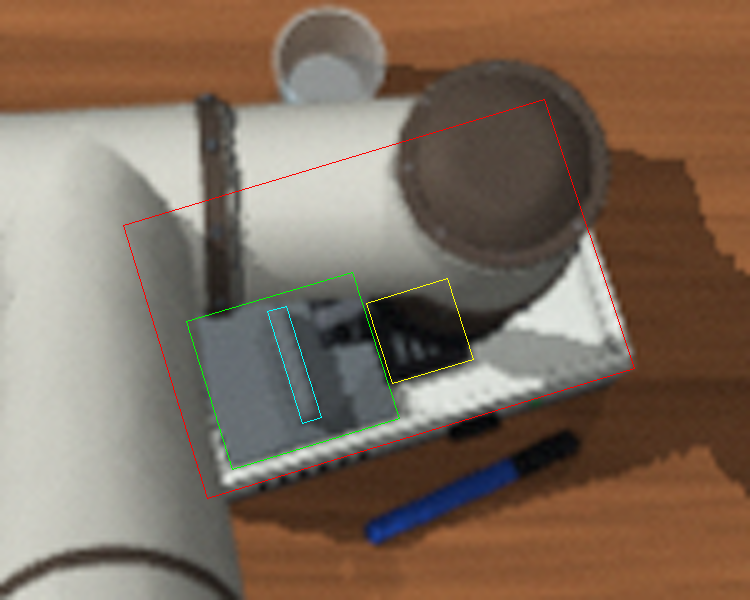

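Emit:
play_rows:
  moves:
    - [[0,-0.015,-0.03],0,1]
    - [[0,-0.015,-0.06],0,1]
    - [[0,-0.015,-0.07],0,1]
    - [[0,-0.015,-0.08],0,1]
    - [[0,-0.015,-0.085],0,1]
    - [[0,-0.015,-0.09],0,1]
    - [[0,-0.015,-0.095],0,1]
    - [[0,-0.015,-0.1],0,1]

```text
clock: 4.9
position: [516.6, -132.1, 247.7]
ee_rot: [0.989, 0.149, 0.002, -0.0]
contact_force: [-2.3, -0.2, 5.2]
gripper_width: -0.2
```

Emit:
play_rows:
  moves:
    - [[0,0,-0.006],0,1]
    - [[0,0,-0.01],0,1]
    - [[0,0,-0.014],0,1]
    - [[0,0,-0.018],0,1]
    - [[0,0,-0.02],0,1]
    - [[0,0,-0.02],0,1]

```text
clock: 5.65
position: [516.6, -132.1, 241.6]
ee_rot: [0.989, 0.149, 0.002, -0.0]
contact_force: [-1.9, -0.2, 2.8]
gripper_width: -0.0
```

Emit:
play_rows:
  moves:
    - [[0,0,-0.003],0,1]
    - [[0,0,-0.005],0,1]
    - [[0,0,-0.007],0,1]
    - [[0,0,-0.007],0,1]

```text
clock: 6.15
position: [516.6, -132.0, 241.4]
ee_rot: [0.989, 0.149, 0.002, 0.0]
contact_force: [-6.2, 1.8, 16.9]
gripper_width: 0.2
```

Emit:
play_rows:
  moves:
    - [[0,0,0.08],0,1]
    - [[0,0,0.16],0,1]
    - [[-0.05,0.16,0.17],0,1]
    - [[-0.096,0.317,0.17],0,1]
    - [[-0.096,0.317,0.17],0,1]
    - [[-0.096,0.317,0.17],0,1]

```text
clock: 6.9
position: [488.0, -36.7, 292.1]
ee_rot: [0.989, 0.149, 0.002, 0.0]
contact_force: [0.5, 0.8, -0.7]
gripper_width: 0.2
```

Run:
```python
from h import *
s=arm.read_state();print(s['position'],s['contact_force'])
q=json.load(open('pose.json'))
for n,roi,k in(('side',(250,450,150,350),3),('top',(300,450,170,290),5)):
    overlay(arm.get_image(n),q,n+'3.png',roi,k,tz=68)
```

```text
[488.04509277 -36.71757879 292.11846032] [ 0.4516652   0.84916469 -0.70987097]
```

View pics/side3.png

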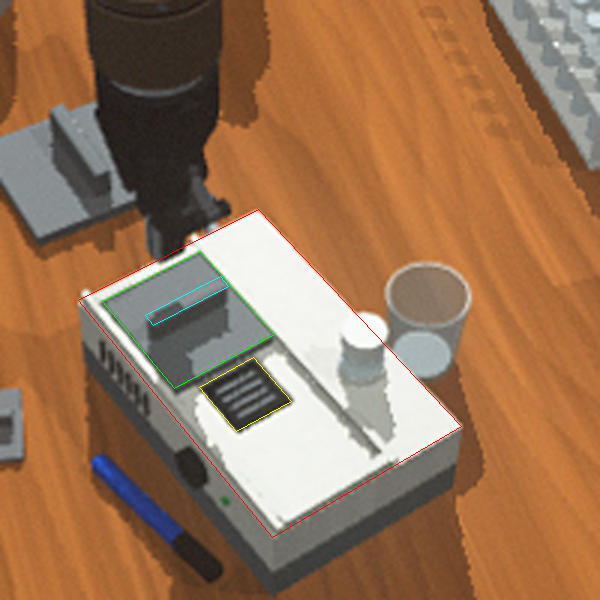

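View pics/top3.png

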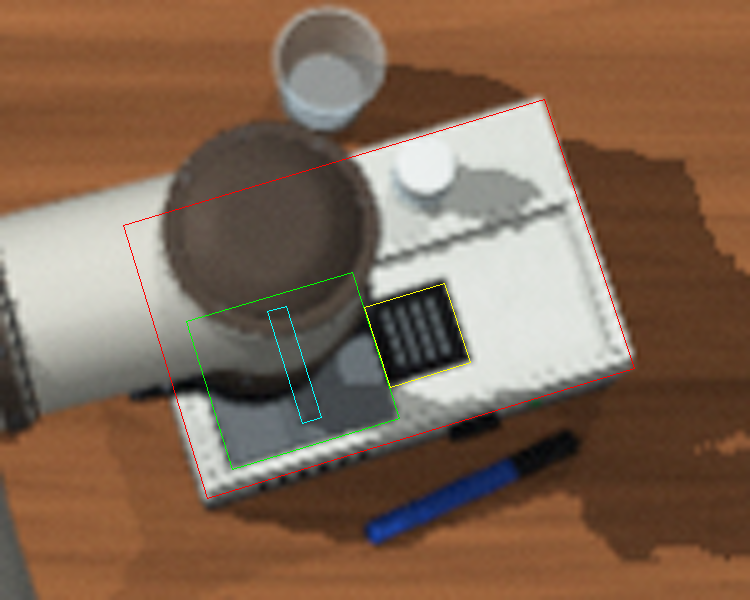

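The picture shows the tab flush with the deck (near (245,395) in the side crop) and the cover still seated. Next I'll come down behind the rib.

Emit:
play_rows:
  moves:
    - [[0,0,-0.03],0,1]
    - [[0,0,-0.06],0,1]
    - [[0,0,-0.09],0,1]
    - [[0,0,-0.105],0,1]
    - [[0,0,-0.115],0,1]
    - [[0,0,-0.115],0,1]

```text
clock: 7.75
position: [488.1, -37.4, 257.4]
ee_rot: [0.989, 0.149, 0.002, 0.0]
contact_force: [-0.8, 0.6, -1.1]
gripper_width: -0.0
```

Run:
```python
from h import *
s=arm.read_state();print(s['position'],s['contact_force'])
q=json.load(open('pose.json'))
overlay(arm.get_image('side'),q,'side4.png',(260,380,200,320),5,tz=68)
```

```text
[488.11014225 -37.43823235 257.40213956] [-0.81857932  0.63282737 -1.09872002]
```

View pics/side4.png

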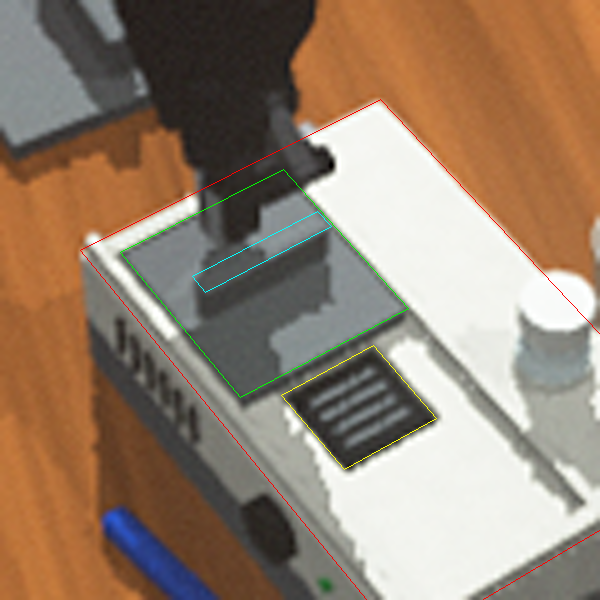

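Emit:
play_rows:
  moves:
    - [[0.004,-0.013,0],0,1]
    - [[0.008,-0.025,0],0,1]
    - [[0.012,-0.038,0],0,1]
    - [[0.016,-0.051,0],0,1]
    - [[0.02,-0.064,0],0,1]
    - [[0.024,-0.077,0],0,1]
    - [[0.029,-0.094,0],0,1]
    - [[0.034,-0.11,0],0,1]
    - [[0.039,-0.127,0],0,1]
    - [[0.044,-0.143,0],0,1]
    - [[0.049,-0.159,0],0,1]
    - [[0.054,-0.175,0],0,1]

```text
clock: 9.3
position: [504.5, -90.2, 257.6]
ee_rot: [0.989, 0.149, 0.002, 0.0]
contact_force: [-1.0, 2.7, 2.7]
gripper_width: 0.1
```

Run:
```python
from h import *
s=arm.read_state();p=s['position'];q=json.load(open('pose.json'))
d=p[:2]-q[:2];y=-np.sin(q[2])*d[0]+np.cos(q[2])*d[1];x=np.cos(q[2])*d[0]+np.sin(q[2])*d[1];print(p,s['contact_force'],'local',x,y)
overlay(arm.get_image('side'),q,'side5.png',(260,410,200,350),4,tz=68,cy=y-17)
```

```text
[504.46617333 -90.23532482 257.62334727] [-1.00818762  2.6938726   2.6709392 ] local 0.21038840015651683 26.234168330357512
```

View pics/side5.png

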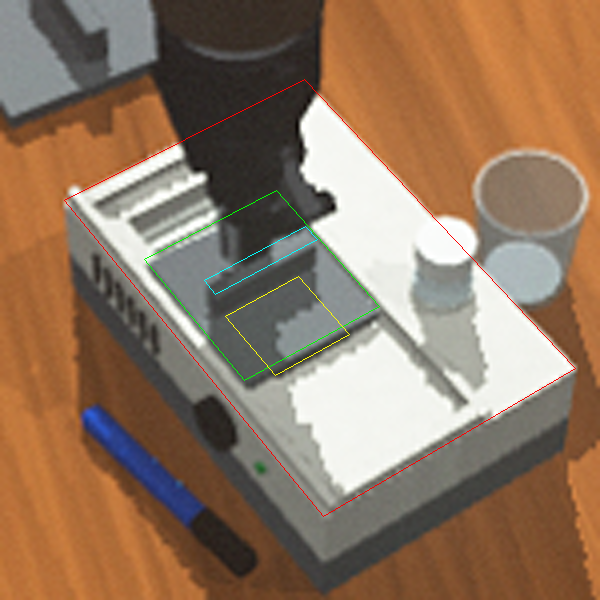

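The cover slides flat with about 3 N. Its front edge is at about (240,380) to (380,310) in this crop. I'll carry on by the same distance.

Emit:
play_rows:
  moves:
    - [[0.006,-0.02,0],0,1]
    - [[0.012,-0.038,0],0,1]
    - [[0.018,-0.057,0],0,1]
    - [[0.024,-0.077,0],0,1]
    - [[0.03,-0.096,0],0,1]
    - [[0.036,-0.115,0],0,1]
    - [[0.041,-0.132,0],0,1]
    - [[0.046,-0.149,0],0,1]
    - [[0.05,-0.162,0],0,1]
    - [[0.053,-0.171,0],0,1]
    - [[0.054,-0.175,0],0,1]
    - [[0.054,-0.175,0],0,1]

```text
clock: 10.85
position: [520.8, -143.3, 257.6]
ee_rot: [0.989, 0.148, 0.002, 0.0]
contact_force: [-0.4, 1.1, -0.5]
gripper_width: 0.0
```

Emit:
play_rows:
  moves:
    - [[0,0,0],0,1]
    - [[-0.006,0.02,0],0,1]
    - [[-0.012,0.04,0],0,1]
    - [[-0.012,0.04,0.1],0,1]
    - [[-0.012,0.04,0.25],0,1]
    - [[-0.1,0.3,0.4],0,1]
    - [[-0.2,0.6,0.5],0,1]
    - [[-0.3,0.8,0.5],0,1]
    - [[-0.3,0.8,0.5],0,1]
    - [[-0.3,0.8,0.5],0,1]
    - [[-0.3,0.8,0.5],0,1]

```text
clock: 12.22
position: [430.4, 97.2, 407.6]
ee_rot: [0.989, 0.149, 0.002, 0.0]
contact_force: [0.1, -0.7, -0.4]
gripper_width: -0.1
```

Run:
```python
from h import *
s=arm.read_state();print(s['clock'],s['position'],s['joint_vel'].round(3),s['contact_force'])
q=json.load(open('pose.json'))
for n,roi,k in(('side',(250,450,170,370),3),('top',(300,450,170,290),5)):
    overlay(arm.get_image(n),q,n+'6.png',roi,k,tz=68,cy=-46)
```

```text
12.225 [430.43262779  97.17531054 407.60510365] [-0.043  0.016 -0.001  0.001 -0.     0.004] [ 0.05076661 -0.66264474 -0.42342971]
```

View pics/side6.png

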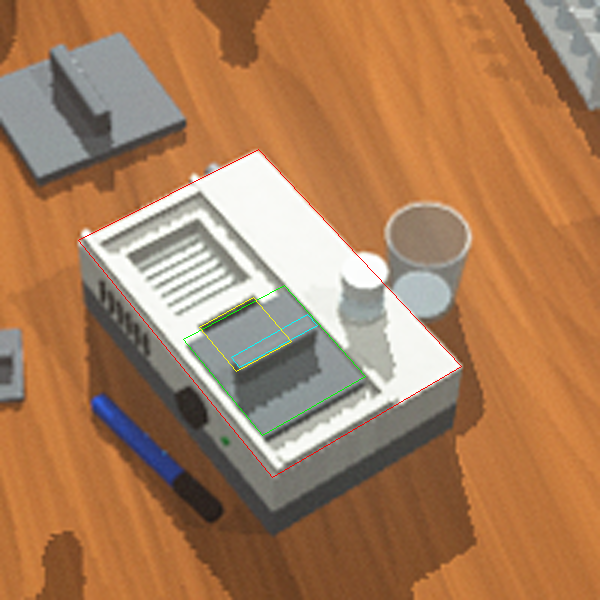

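View pics/top6.png

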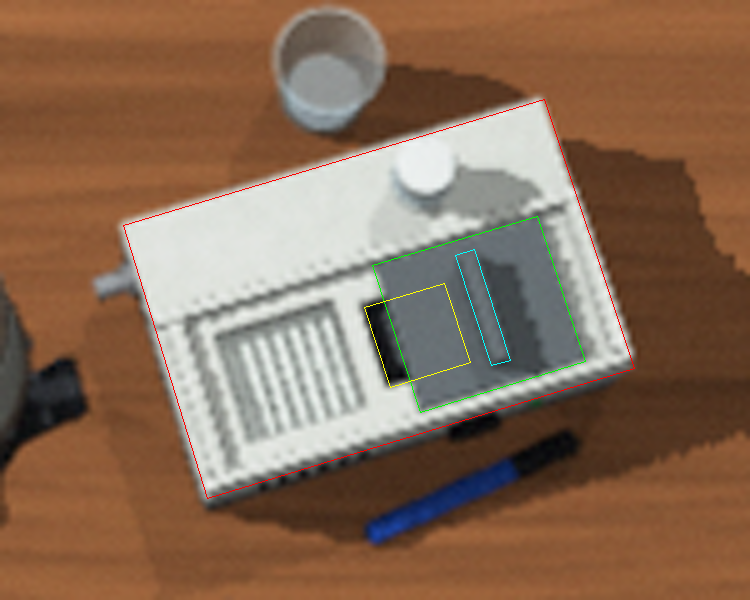

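The filter is fully uncovered. The cover matches its predicted outline at local y of about -45, lying flat, and the tab is in. The jar, beaker and marker haven't moved, and the arm is clear of everything.

```bash
python3 -c "
from bench import arm
print(arm.job_done())"
```

```text
the job is handed in; nothing more can be done
None
```

The filter is uncovered and the job is handed in, at about 12 s of the 40 s allowed; no verdict is reported. I pressed the tab in with the shut fingers until it met its hard stop, then pushed the cover along the rails by its rib.

- **Tab:** the wrist read about 17 N at the stop, with the fingertips within about 0.5 mm of the expected fully-in height. The pictures showed the tab staying in with the cover still seated.
- **Cover:** it slid with about 3 N measured between moves. In both final views it lies flat about 100 mm from its seat (unit-frame y about -45 mm, allowed -70 to -26 mm).
- **Surroundings:** the jar, beaker and marker look unmoved in the final views. I did not check the other four bystanders again after the start; the arm's path kept well above them. At hand-in the arm stood clear, with the wrist force near zero.

No check failed. The one disagreement was a 1 to 3 mm difference between the two camera views when I located the unit, which is about the calibration error.

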